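Pin the bench folder and hold its clamping leaf at the balance point

ROBOT

A 6-joint arm with a two-finger parallel gripper is mounted at the origin on the work surface. World frame = base frame: x ahead of the robot, y to its left, z up, the work surface at z = 0. Lengths are in m, angles in rad, forces in N, time in s.
With the tool pointing down it reaches from about 0.35 to 0.85 m from the base axis. Payload 8.1 kg.
Tool frame: the origin (TCP) lies at the centre of the arm's flange, where the gripper is bolted on; the fingertips stand 186 mm ahead of it and the grasp point (between the pads) lies 167 mm ahead of it; z points along the fingers, y is the line along which they close (so a half turn about z gives the same grasp; the last joint's range is limited). The gripper opens to 93 mm and grips with 3 to 60 N. Pads are 15 mm wide; open, the fingers measure 128 mm over their backs; the gripper's body (75 mm by 188 mm) begins 65 mm behind the grasp point.
Start: joints at [1.024, 0.13, 1.488, -0, 1.523, -0.085], TCP at [0.267, 0.537, 0.405] pointing down, gripper open.
Joint ranges: [-2.96, 2.96], [-0.89, 2.26], [0.02, 2.5], [-1.34, 4.48], [0, 2.73], [-2.66, 2.66]. Speed limits (rad/s): [2.39, 2.39, 2.79, 3.14, 3.14, 3.14].

INTERFACE

Orientations are given as a rotation vector (axis times angle).
In Python, from plant import read_state, read_camera, camera_params, robot gives the robot as it stands.
- The arm moves only by the tool carry_out, never from a script. Its argument "targets" is a list of rows, each an object of numbers: "hand": the opening in per cent of the stroke, from 0 (shut) to 100 (fully open); "x", "y", "z": the shift along the tool's x, y, z in m; "ax", "ay", "az": the turn, a rotation vector about the tool's x, y, z in rad. In form: [{"hand": .., "x": .., "y": .., "z": .., "ax": .., "ay": .., "az": ..}, ...]. A call has 1 to 8 rows; each row is the pose to reach, as a shift and turn from the pose commanded when the call began, along the tool's axes at that moment; what a row does not reach only later rows make up. A row lasts 1/8 s, in which the tool goes at most 62.5 mm and 10.7 degrees, less where a joint would pass 70% of its speed; a pose out of reach is approached as far as the arm can. A call with a gripper value outside its range is refused whole. The fingers move at their own pace and stop on an object; "newtons" is the grip in N (left out, the last holds). Time passes only in rows, so rows that repeat a pose let the fingers close. It gives the time, the measured TCP pose, the force, the opening and the grip force at its end, in the units of the state.
- read_state(): the state, without advancing time (a new reading comes with each control period).
- read_camera(name): name is "scene" or "top" or "wrist"; returns (picture, depth): 480x640x3 uint8, blue, green, red; 480x640 float32, m along the optical axis (not along the pixel's ray), 0 where there is no reading.
- camera_params(name): a dict with "fx", "fy", "cx", "cy" (pixels), "position" and "rotation" of the camera in the world. Camera axes: x right, y up, looking along -z (the intrinsics and any distortion apply to the point x, -y, -z); pixel columns grow to the right and rows downward; lengths in m; the calibration is good to about 2 mm. A picture is of the moment at which its call begins: read the wrist's pose just before it. camera_params takes no time and is no camera call; for the wrist camera it gives the pose at the moment of the call.
- robot.close_job(): hands the job in; it is judged then, once.
The state is a dict: "t": time; "q": joint angles; "dq": joint speeds; "joint_torque": joint torques, N m; "tool_pos": TCP position; "orientation": TCP orientation; "force": force on the tool from outside, world axes, zero at the start; "wrist_torque": the same for the moment, N m; "opening": finger opening in m; "gripper_force": force on a finger pad.
Only numpy, scipy, OpenCV 4.12 (cv2) and the standard library are available. Lean on these libraries where they do the work, as an engineer would, in place of code of your own. Each camera call takes 0.05 s, during which the arm holds its last target. There are 200 camera calls.

TASK

On the little bench folder, drop the loose steel pin all the way down through the carriage lug and the base plate under it, and let go of the pin. Then take the leaf by its loop handle, swing it up until it stands straight upright on its hinge at the balance point, without letting it go over backwards, and finish still holding it there so that a blank can be slid in. Leave the other things on the bench where they are.

Things in the scene. Friction and masses are not known exactly. Their poses are not given: they have to be found in the camera images.
- base: Fixed base plate of the folder, 30 mm thick; own x from -65 to 115 mm, y from -190 to 120 mm. Origin on the bench surface; x away from the robot at yaw 0, z up; yaw up to 0.3 rad. Its right part (negative y) has a 13.6 mm through hole, right below the lug's while joint carriage is 0. The carriage on it has a bed and two hinge cheeks (outer faces y = +-100 mm, 96 mm above the bench).
- lug_hole (a point): Centre of the mouth of the vertical 13.6 mm hole in the carriage's lug, a 10 mm thick flat steel tongue sticking out to the right (negative y) of the folder; 41 mm above the bench, at (-20, -155, 41) mm in the base's frame. Lug and base plate together are 41 mm deep.
- carriage (a joint): Slide of the carriage on the base along the base's x, in m, 0 to 0.025; starts at 0, where the holes in lug and base line up, and is stiff (about 14 N to move).
- leaf (a joint): Hinge of the clamping leaf, rad. 0: closed, flat towards the robot; grows as the loop handle swings up and over, away from the robot; 1.571: straight upright, the balance point; 2.5: fallen over backwards on its stop. Nearly frictionless: let go, it falls either way. Leaf 0.4 to 0.65 kg, centre of mass about 60 mm from the hinge on the line to the loop bar.
- leaf_bar (a point): Middle of the cross bar of the leaf's loop handle: round bar 12 mm thick, parallel to the hinge (base's y), free for 98 mm between the loop's arms, 120 mm from the hinge line; clear gap of 38 mm between bar and leaf plate (170 mm wide, 9 mm thick). Closed, the bar is 80 mm above the bench; under it only the bench and, from 5 mm farther in, the 30 mm high base.
- leaf_hinge (a point): Middle of the hinge line of the leaf, 80 mm above the bench, at (50, 0, 80) mm in the base's frame; the line runs along the base's y.
- pin: Loose steel pin, 75 mm tall, 0.10 to 0.16 kg, starting upright in a wooden holder block. Origin at the centre of its tip (bottom), z up to the head. From the tip: 12 mm round shank, 36 mm long with a 4 mm chamfer; collar 28 mm in diameter, 5 mm thick; head 18 mm in diameter, 34 mm tall, to grip. In the holder the tip is 8 mm above the bench.
- pin_collar (a point): Centre of the underside of the pin's collar, 36 mm above its tip; it rests on the lug's top when the pin is fully home.
- holder: Fixed wooden holder block 70 x 70 x 44 mm with one 15 mm hole in its middle in which the pin stands; left or right of the folder. Origin at the centre of its underside.
- dolly: Bystander: mushroom-shaped dark steel dolly, 74 mm in diameter, 60 mm tall; on the other side of the folder from the holder. Origin at the centre of its underside.
- cone: Bystander: hollow steel cone standing in front of the folder's left corner, 58 mm wide at the foot, 85 mm tall. Origin at the centre of its foot.
- tin: Bystander: closed metal tin, 70 mm in diameter, 70 mm tall, to the right of the folder.
- offcut: Bystander: square steel bar offcut 160 x 30 x 30 mm, to the left of the folder.
Not all that is in view belongs to the job. What is shaped like the pin but green or orange is not meant.

How it is judged:
On the way, in this order (a step that is already met when the one before it is completed fails the run):
1. the pin is fully home through lug and base plate, and let go (horizontal distance between pin_collar and lug_hole below 0.004 m and z of pin_collar in the frame of lug_hole below 0.003 m and angle between pin's own z axis and vertical below 0.08 rad and contact force between the fingers and pin below 0.05 N), for 0.2 s.
2. the leaf stands at its balance point, held by the fingers (value of joint leaf between 1.481 and 1.661 rad and contact force between the fingers and leaf above 0.3 N), for 0.2 s.
At the end, for the whole second after the job is handed in: Pin home and untouched: collar within 3 mm of the lug, 4 mm of the hole's centre, upright within 0.08 rad; carriage within 4 mm of its place; leaf at rest within 0.09 rad of upright (1.571), held by the fingers with more than 0.3 N (all of step 1 and all of step 2 and velocity of joint leaf between -0.05 and 0.05 rad/s and value of joint carriage below 0.004 m); the arm keeps its last pose, push and grip.
It fails at once if the leaf goes over backwards (more than 0.33 rad past upright) (value of joint leaf above 1.9 rad).
It fails at once if a bystander is disturbed (moved more than 25 mm) (distance of any of dolly, cone, tin, offcut from where it was at the start of the episode above 0.025 m).
It also fails if it takes over 54 s, if anything falls off the work surface, if the arm or the gripper's body presses on something with over 40 N, if the wrist force passes 120 N, or if a joint passes its speed limit or range.

## Working session

There is one attempt and no reset: what is moved stays moved. The work goes in short steps, Python scripts to look and compute and a tool call to move; the robot and the scene stay as the last step left them, time stands still between calls to the robot, and variables do not carry over. Pictures are saved under pics/ and viewed, at most 10 in all, crops included, and the job is handed in when it is done.

Besides the shell and the picture viewer there is one more tool, called after "Request:" in YAML: its name, and indented under it one key for each argument. carry_out: Moves the arm, as the interface text tells. Its arguments: {"type":"object","properties":{"targets":{"type":"array","items":{"type":"object","properties":{"hand":{"type":"number"},"x":{"type":"number"},"y":{"type":"number"},"z":{"type":"number"},"ax":{"type":"number"},"ay":{"type":"number"},"az":{"type":"number"}}}},"newtons":{"type":"number"}},"required":["targets"]}

```bash
ls; mkdir -p pics
cat > h.py <<'E'
import numpy as np, cv2
from scipy.spatial.transform import Rotation as R
from plant import read_state, read_camera, camera_params, robot
def rot(c):
    r=np.array(c["rotation"],float)
    return r if r.shape==(3,3) else (R.from_rotvec(r).as_matrix() if r.size==3 else R.from_quat(r).as_matrix())
def cloud(d,c):
    v,u=np.mgrid[0:480,0:640]
    p=np.stack([(u-c["cx"])/c["fx"]*d,-(v-c["cy"])/c["fy"]*d,-d],-1)
    return p@rot(c).T+np.array(c["position"])
def snap(n,f):
    c=camera_params(n); im,d=read_camera(n)
    cv2.imwrite(f"pics/{f}.png",im); P=cloud(d,c); np.savez(f"pics/{f}.npz",P=P,d=d,im=im)
    return im,d,P,c
E
python3 - <<'E'
from h import *
s=read_state(); print(s)
for n in ("scene","top"):
    im,d,P,c=snap(n,n+"0"); print(n,c,(d>0).mean())
E
```

```text
pics
{'t': 0.0, 'q': array([ 1.02359550e+00,  1.31160860e-01,  1.48926590e+00,  2.87036629e-05,
        1.52299327e+00, -8.53805030e-02]), 'dq': array([ 0.00073047, -0.00067296, -0.00071746,  0.0002778 ,  0.00038447,
       -0.00090569]), 'joint_torque': array([ 5.34104147e-04, -5.59823835e+01, -4.91780233e+01,  7.68940640e-02,
        3.52299807e-02, -1.65469464e-04]), 'tool_pos': array([0.26719446, 0.53697095, 0.40369467]), 'orientation': array([-7.18861825e-01, -3.05762858e+00,  2.71352191e-03]), 'force': array([-0.59595358, -0.99319441,  0.43007275]), 'wrist_torque': array([ 0.07817774, -0.00994352, -0.01150844]), 'gripper_force': 0.0, 'opening': 0.09270456085050234}
scene {'fx': 455.9175776909712, 'fy': 455.9175776909712, 'cx': 316.50934283446384, 'cy': 238.23095549494883, 'position': array([ 1.02325195, -0.49748965,  0.74122575]), 'rotation': array([0.73732796, 0.31397561, 0.71832542])} 0.9954622395833334
top {'fx': 602.7306666545422, 'fy': 602.7306666545422, 'cx': 327.2948364699581, 'cy': 235.256440576577, 'position': array([ 0.45760498, -0.02304406,  1.46063933]), 'rotation': array([ 0.03693687, -0.03205863, -1.55912352])} 0.996083984375
```

View pics/top0.png

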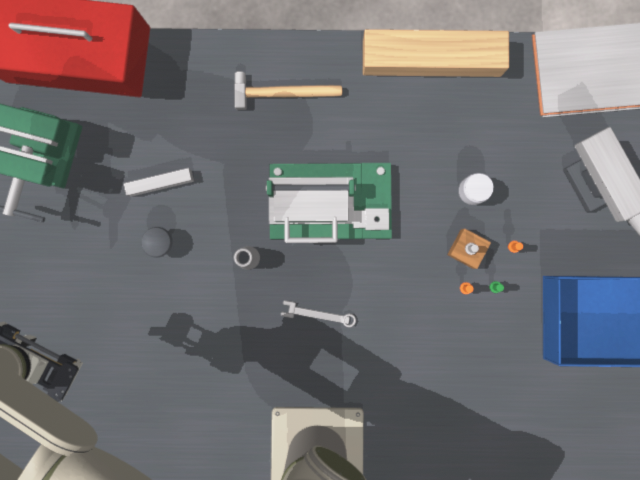

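View pics/scene0.png

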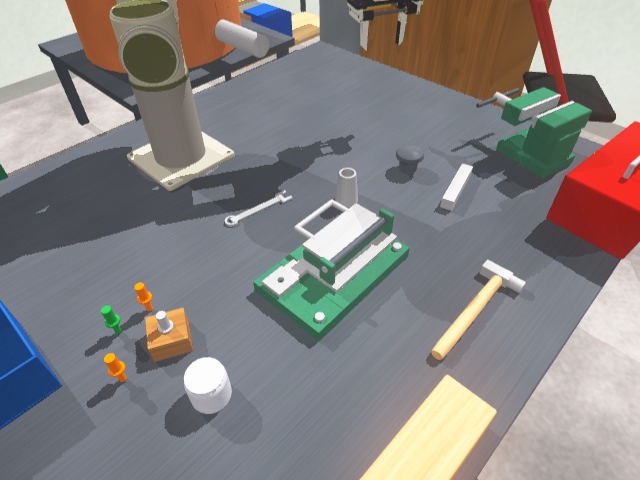

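The top picture shows the candidates for the pin: grey in the holder (472,249), orange (515,246) and (466,288), green (497,287). I choose the grey one in the wooden block. The lug hole is at (377,218), the loop bar at (311,242), the cone at (246,258) and the tin at (476,189).

Run:
```python
from h import *
z=np.load("pics/top0.npz");P=z["P"];im=z["im"]
for n,u,v in [("pin",472,249),("hold",462,249),("lug",377,218),("lugpl",368,212),("bar",311,242),("bar l",292,242),("bar r",330,242),("cone",246,258),("tin",476,189)]: print(n,P[v,u].round(4))
# base edge fit: points with z 0.022..0.038 in region
x,y,zz=P[...,0],P[...,1],P[...,2]
m=(zz>.024)&(zz<.036); m[:, :262]=0; m[:,400:]=0; m[:155]=0;m[250:]=0
pts=P[m][:,:2].astype(np.float32); r=cv2.minAreaRect(pts); print(r, cv2.boxPoints(r))
hh=P[(zz>.07)&(x>.35)&(x<.5)&(y>-.45)&(y<-.3)]; print("pinhead",hh.mean(0),len(hh),hh[:,2].max())
b=(zz>.066)&(zz<.095); b[:236]=0;b[246:]=0;b[:,286:]&=True;b[:,:286]=0;b[:,337:]=0
q=P[b]; print("bar",len(q),q.mean(0),np.polyfit(q[:,1],q[:,0],1))
a=im[160:260,255:400]; c=im[225:305,440:530]
cv2.imwrite("pics/crop.png",np.hstack([cv2.resize(a,(580,400),interpolation=cv2.INTER_CUBIC)]))
cv2.imwrite("pics/crop2.png",cv2.resize(c,(540,480),interpolation=cv2.INTER_CUBIC))
```

```text
pin [ 0.4906 -0.35    0.0798]
hold [ 0.4913 -0.3355  0.042 ]
lug [ 0.565  -0.1381  0.0029]
lugpl [ 0.4576 -0.023   1.4606]
bar [0.5025 0.0188 0.0794]
bar l [0.5019 0.0621 0.0834]
bar r [ 0.503  -0.0248  0.0785]
cone [ 0.4645  0.1784 -0.0019]
tin [ 0.6293 -0.3602  0.0752]
((0.603798508644104, -0.024068251252174377), (0.18035249412059784, 0.29061615467071533), 0.820624828338623) [[ 0.5115504   0.11993341]
 [ 0.5157126  -0.17065294]
 [ 0.6960466  -0.16806991]
 [ 0.6918844   0.12251644]]
pinhead [ 0.43488543 -0.37030394  0.07694011] 153 0.08885480772442911
bar 269 [0.507381   0.01879024 0.08424775] [-0.0122453   0.50761109]
```

View pics/crop2.png

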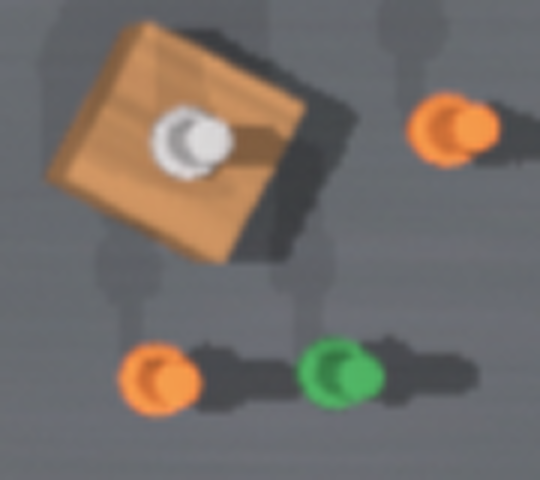

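View pics/crop.png

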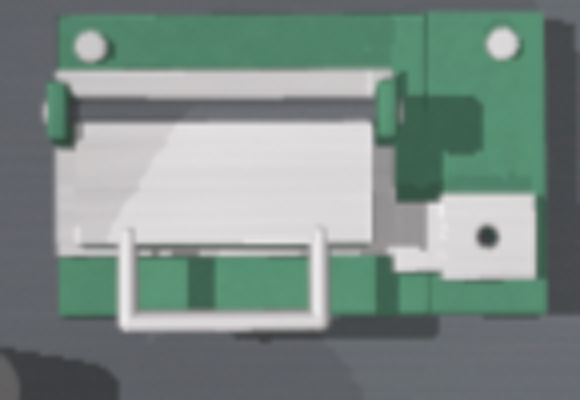

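Crop 2 shows the grey pin's head centred at about full-image pixel (475,248), with the decoys loose beside the block. Crop 1 shows the lug hole at (376.7,219) and the loop bar centre at (310.7,240).

```bash
cat >> h.py <<'E'
def ray(c,u,v,z):
    d=rot(c)@np.array([(u-c["cx"])/c["fx"],-(v-c["cy"])/c["fy"],-1]); p=np.array(c["position"])
    return p+d*(z-p[2])/d[2]
def pix(c,p):
    q=rot(c).T@(np.array(p)-np.array(c["position"])); return c["cx"]-c["fx"]*q[0]/q[2], c["cy"]+c["fy"]*q[1]/q[2]
def goal(x,y,z,yaw,p=None,o=None):
    "tool-axis shift/turn to grasp-point-down pose with closing line at yaw"
    s=read_state(); p=s["tool_pos"] if p is None else np.array(p); r=R.from_rotvec(s["orientation"] if o is None else o)
    t=R.from_euler('z',yaw)*R.from_matrix([[0,1,0],[1,0,0],[0,0,-1.]])
    d=r.inv().apply(np.array([x,y,z+.167])-p); w=(r.inv()*t).as_rotvec()
    print("shift",d.round(4),"turn",w.round(4))
E
python3 - <<'E'
from h import *
c=camera_params("top")
print("pin",ray(c,474.8,248,.083),"hole",ray(c,376.7,219,.041),"bar",ray(c,310.7,240,.08))
goal(.435,-.357,.20,0.0143)
w=camera_params("wrist");r=R.from_rotvec(read_state()["orientation"]);print((r.inv().apply(np.array(w["position"])-read_state()["tool_pos"])),r.inv().as_matrix()@rot(w),w["fx"])
E
```

```text
pin [ 0.49290919 -0.35564994  0.083     ] hole [ 0.55979262 -0.13441297  0.041     ] bar [0.50704255 0.01951202 0.08      ]
shift [-0.5486 -0.7255  0.0379] turn [-1.5000e-03  7.0000e-04  1.0947e+00]
[0.07519446 0.00095672 0.02031474] [[ 7.76488052e-05  9.62978031e-01  2.69579870e-01]
 [ 9.99999890e-01 -1.99213107e-04  4.23581512e-04]
 [ 4.61603534e-04  2.69579807e-01 -9.62977941e-01]] 397.13718500634394
```

Request:
carry_out:
  targets:
    - {"hand": 45,"x": -0.6,"y": -0.7,"z": 0.03,"az": 1.095}
    - {"hand": 45,"x": -0.6,"y": -0.7,"z": 0.03,"az": 1.095}
    - {"hand": 45,"x": -0.6,"y": -0.7,"z": 0.03,"az": 1.095}
    - {"hand": 45,"x": -0.6,"y": -0.7,"z": 0.03,"az": 1.095}
    - {"hand": 45,"x": -0.6,"y": -0.7,"z": 0.03,"az": 1.095}
    - {"hand": 45,"x": -0.6,"y": -0.7,"z": 0.03,"az": 1.095}
    - {"hand": 45,"x": -0.6,"y": -0.7,"z": 0.03,"az": 1.095}
    - {"hand": 45,"x": -0.6,"y": -0.7,"z": 0.03,"az": 1.095}

```text
schema error: expected keys hand, x, y, z, ax, ay, az
```

Run:
```python
from h import *
s=read_state();print(s["tool_pos"],s["q"],s["opening"]);goal(.493,-.356,.19,0.0143)
```

```text
[0.2671919  0.53700313 0.40379992] [ 1.02362099e+00  1.31071430e-01  1.48917155e+00  4.80134376e-05
  1.52294792e+00 -8.53813998e-02] 0.09307121034135853
shift [-0.6    -0.6988  0.0478] turn [-1.5000e-03  7.0000e-04  1.0947e+00]
```

Request:
carry_out:
  targets:
    - {"hand": 45,"x": -0.6,"y": -0.7,"z": 0.03,"ax": 0,"ay": 0,"az": 1.095}
    - {"hand": 45,"x": -0.6,"y": -0.7,"z": 0.03,"ax": 0,"ay": 0,"az": 1.095}
    - {"hand": 45,"x": -0.6,"y": -0.7,"z": 0.03,"ax": 0,"ay": 0,"az": 1.095}
    - {"hand": 45,"x": -0.6,"y": -0.7,"z": 0.03,"ax": 0,"ay": 0,"az": 1.095}
    - {"hand": 45,"x": -0.6,"y": -0.7,"z": 0.03,"ax": 0,"ay": 0,"az": 1.095}
    - {"hand": 45,"x": -0.6,"y": -0.7,"z": 0.03,"ax": 0,"ay": 0,"az": 1.095}
    - {"hand": 45,"x": -0.6,"y": -0.7,"z": 0.03,"ax": 0,"ay": 0,"az": 1.095}
    - {"hand": 45,"x": -0.6,"y": -0.7,"z": 0.03,"ax": 0,"ay": 0,"az": 1.095}

```text
t: 1.1
tool_pos: [0.3893, 0.0506, 0.3883]
orientation: [2.205, 2.237, 0.001]
force: [0.3, 0.0, -0.3]
opening: 0.0419
gripper_force: 0.0
```

Run:
```python
from h import *
s=read_state();print(s["tool_pos"],s["q"],s["opening"]);goal(.493,-.356,.19,0.0143)
```

```text
[0.38925448 0.05064996 0.38833015] [-1.45820706e-03 -4.58610440e-01  2.04346454e+00  9.15443982e-05
  1.55620376e+00 -1.56607120e-02] 0.04194231173606072
shift [-0.4081  0.0979  0.0313] turn [ 0.0005 -0.0001 -0.0001]
```

Request:
carry_out:
  targets:
    - {"hand": 45,"x": -0.408,"y": 0.098,"z": 0.03,"ax": 0,"ay": 0,"az": 0}
    - {"hand": 45,"x": -0.408,"y": 0.098,"z": 0.03,"ax": 0,"ay": 0,"az": 0}
    - {"hand": 45,"x": -0.408,"y": 0.098,"z": 0.03,"ax": 0,"ay": 0,"az": 0}
    - {"hand": 45,"x": -0.408,"y": 0.098,"z": 0.03,"ax": 0,"ay": 0,"az": 0}
    - {"hand": 45,"x": -0.408,"y": 0.098,"z": 0.03,"ax": 0,"ay": 0,"az": 0}
    - {"hand": 45,"x": -0.408,"y": 0.098,"z": 0.03,"ax": 0,"ay": 0,"az": 0}
    - {"hand": 45,"x": -0.408,"y": 0.098,"z": 0.03,"ax": 0,"ay": 0,"az": 0}
    - {"hand": 45,"x": -0.408,"y": 0.098,"z": 0.03,"ax": 0,"ay": 0,"az": 0}

```text
t: 2.1
tool_pos: [0.4927, -0.3567, 0.3564]
orientation: [-2.208, -2.232, 0.001]
force: [-0.5, 0.8, -0.5]
opening: 0.0418
gripper_force: 0.0
```

Run:
```python
from h import *
s=read_state();print(s["tool_pos"],s["opening"])
im,d,P,c=snap("wrist","w1"); print("pred top px",pix(c,[.493,-.356,.083]))
zz=P[...,2]; m=(zz>.072)&(zz<.095)&(abs(P[...,0]-.493)<.03)&(abs(P[...,1]+.356)<.03)
print(m.sum(),P[m].mean(0),P[m].min(0),P[m].max(0))
```

```text
[ 0.49268411 -0.35671603  0.35644156] 0.04179499685132445
pred top px (np.float64(318.0193207399542), np.float64(245.64593570754815))
608 [ 0.49202757 -0.35396963  0.08202648] [ 0.48359303 -0.36368743  0.07202483] [ 0.50045018 -0.34608592  0.08483581]
```

View pics/w1.png

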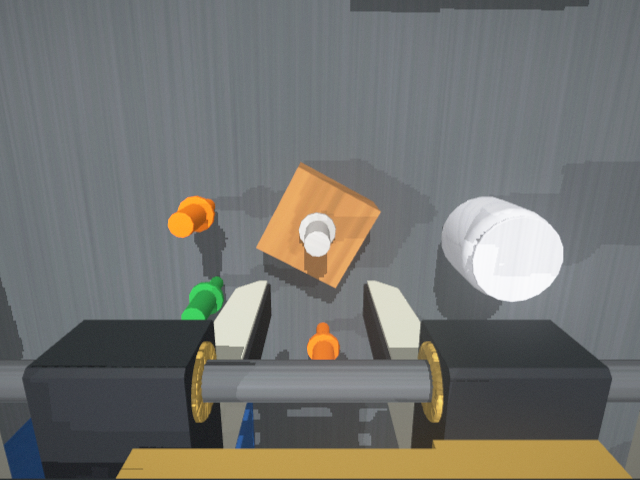

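The wrist view shows the pin's head centred at (317,243), between the open fingers in line with them; the orange and green decoys lie left and below, the tin is at (500,250). Descending and gripping.

Request:
carry_out:
  targets:
    - {"hand": 45,"x": 0.002,"y": 0,"z": 0.06,"ax": 0,"ay": 0,"az": 0}
    - {"hand": 45,"x": 0.002,"y": 0,"z": 0.1,"ax": 0,"ay": 0,"az": 0}
    - {"hand": 45,"x": 0.002,"y": 0,"z": 0.117,"ax": 0,"ay": 0,"az": 0}
    - {"hand": 45,"x": 0.002,"y": 0,"z": 0.117,"ax": 0,"ay": 0,"az": 0}
    - {"hand": 5,"x": 0.002,"y": 0,"z": 0.117,"ax": 0,"ay": 0,"az": 0}
    - {"hand": 5,"x": 0.002,"y": 0,"z": 0.117,"ax": 0,"ay": 0,"az": 0}
    - {"hand": 5,"x": 0.002,"y": 0,"z": 0.117,"ax": 0,"ay": 0,"az": 0}
    - {"hand": 5,"x": 0.002,"y": 0,"z": 0.117,"ax": 0,"ay": 0,"az": 0}
  newtons: 25

```text
t: 3.15
tool_pos: [0.4935, -0.3524, 0.243]
orientation: [2.204, 2.235, 0.0]
force: [-1.0, 0.3, 6.1]
opening: 0.0175
gripper_force: 25.0
```

Run:
```python
from h import *
for i in range(3):
    s=read_state();print(s["tool_pos"],s["force"],s["wrist_torque"],s["opening"]); read_camera("top")
```

```text
[ 0.49351084 -0.35244989  0.24295808] [-0.96229786  0.33741266  6.13298972] [0.00339548 0.22780104 0.00107175] 0.017524455281852497
[ 0.49351233 -0.35242427  0.24295437] [-1.02116242  0.88921622  7.02936704] [ 0.0510603   0.26461066 -0.04183967] 0.0175641618323044
[ 0.4935029  -0.35243906  0.24295484] [-1.20528245  0.13455884  6.86799185] [0.02630977 0.27044077 0.01573146] 0.017686961504271154
```

Request:
carry_out:
  targets:
    - {"hand": 5,"x": 0,"y": 0,"z": -0.01,"ax": 0,"ay": 0,"az": 0}
    - {"hand": 5,"x": 0,"y": 0,"z": -0.06,"ax": 0,"ay": 0,"az": 0}
    - {"hand": 5,"x": 0,"y": 0,"z": -0.1,"ax": 0,"ay": 0,"az": 0}
    - {"hand": 5,"x": 0,"y": 0,"z": -0.1,"ax": 0,"ay": 0,"az": 0}
    - {"hand": 5,"x": 0,"y": 0,"z": -0.1,"ax": 0,"ay": 0,"az": 0}

```text
t: 3.92
tool_pos: [0.4929, -0.3518, 0.3409]
orientation: [-2.205, -2.236, 0.0]
force: [0.6, 0.3, -2.3]
opening: 0.0178
gripper_force: 25.0
```

Run:
```python
from h import *
s=read_state();print(s["tool_pos"],s["force"],s["wrist_torque"],s["opening"])
im,d,P,c=snap("wrist","w2"); cv2.imwrite("pics/w2c.png",cv2.resize(im[180:420,180:460],(560,480)))
```

```text
[ 0.49286589 -0.35182652  0.34088103] [ 0.55876392  0.25655554 -2.28265382] [-0.07631233  0.01954542  0.08195794] 0.017835930291500567
```

View pics/w2c.png

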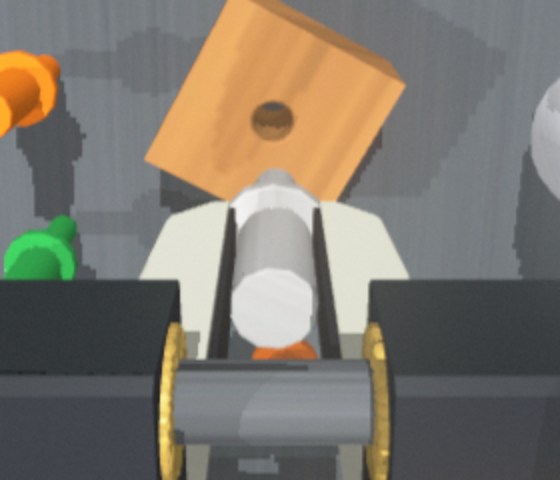

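The crop shows the pin held between both pads, head top circle centred at about (316.5,334.5) in full-image pixels, shank pointing down; the holder hole is empty.

Run:
```python
from h import *
c=camera_params("wrist");s=read_state();T=s["tool_pos"]; r=R.from_rotvec(s["orientation"])
z=np.load("pics/w2.npz");P=z["P"]; L=r.inv().apply((P-T).reshape(-1,3)).reshape(P.shape)
print("top px local",L[334,316],L[330:339,310:323].reshape(-1,3).mean(0))
print("ray", r.inv().apply(ray(c,316.5,334.5,T[2]-.160)-T))
# head side nearest camera, and collar: profile along centre column
for v in range(262,356,6): print(v,L[v,317].round(4))
g=r.inv().apply(P[228:248,300:330].reshape(-1,3)-T)
print("hole in holder px->world",ray(c,316,240,.044))
for u,v in ((316.5,334.5),):pass
print("tilt",r.as_matrix()[:,2])
```

```text
top px local [-0.00213067  0.00034209  0.1588564 ] [-0.00241731  0.00034133  0.15936418]
ray [-2.06105830e-03  1.17103896e-04  1.59996877e-01]
262 [-0.0196  0.0009  0.2954]
268 [0.0015 0.0008 0.2243]
274 [0.0091 0.0008 0.1952]
280 [0.0071 0.0008 0.1926]
286 [0.005  0.0008 0.1903]
292 [0.0058 0.0008 0.1817]
298 [0.0055 0.0007 0.176 ]
304 [0.0058 0.0007 0.1693]
310 [0.0055 0.0007 0.1643]
316 [0.0048 0.0007 0.1605]
322 [0.0025 0.0007 0.1599]
328 [0.0005 0.0007 0.1589]
334 [-0.0025  0.0007  0.1594]
340 [-0.0051  0.0007  0.1595]
346 [-0.0075  0.0007  0.159 ]
352 [-0.0103  0.0007  0.1592]
hole in holder px->world [ 0.49164057 -0.3533015   0.044     ]
tilt [-0.00191763  0.00162636 -0.99999684]
```

Request:
carry_out:
  targets:
    - {"hand": 5,"x": 0.055,"y": 0.018,"z": 0,"ax": 0,"ay": 0,"az": 0}
    - {"hand": 5,"x": 0.11,"y": 0.035,"z": 0,"ax": 0,"ay": 0,"az": 0}
    - {"hand": 5,"x": 0.165,"y": 0.053,"z": 0,"ax": 0,"ay": 0,"az": 0}
    - {"hand": 5,"x": 0.205,"y": 0.066,"z": 0,"ax": 0,"ay": 0,"az": 0}
    - {"hand": 5,"x": 0.2195,"y": 0.07,"z": 0,"ax": 0,"ay": 0,"az": 0}
    - {"hand": 5,"x": 0.2195,"y": 0.07,"z": 0,"ax": 0,"ay": 0,"az": 0}
    - {"hand": 5,"x": 0.2195,"y": 0.07,"z": 0,"ax": 0,"ay": 0,"az": 0}

```text
t: 4.85
tool_pos: [0.5596, -0.1327, 0.3409]
orientation: [-2.207, -2.235, 0.001]
force: [-0.7, -0.1, -2.1]
opening: 0.0174
gripper_force: 25.0
```

Run:
```python
from h import *
s=read_state();T=s["tool_pos"];r=R.from_rotvec(s["orientation"]);print(T,s["force"],s["orientation"])
im,d,P,c=snap("wrist","w3"); cv2.imwrite("pics/w3c.png",cv2.resize(im[190:350,220:420],(800,640))[:600])
print("hole pred px",pix(c,[.5598,-.1344,.041]))
for o in (0,.036,.075):
  print("pin px",o,pix(c,T+r.apply([-.003,.0003,.235-o])))
snap("top","top1")
```

```text
[ 0.55961422 -0.13274878  0.34086237] [-0.67334262 -0.08970507 -2.07524728] [-2.20654492e+00 -2.23532172e+00  1.45137834e-03]
hole pred px (np.float64(317.33567046299197), np.float64(237.7748857596984))
pin px 0 (np.float64(317.03897695264294), np.float64(270.33484788341354))
pin px 0.036 (np.float64(317.0192732274121), np.float64(295.9402508843735))
pin px 0.075 (np.float64(316.9880382675778), np.float64(336.53073440497303))
```

View pics/w3c.png

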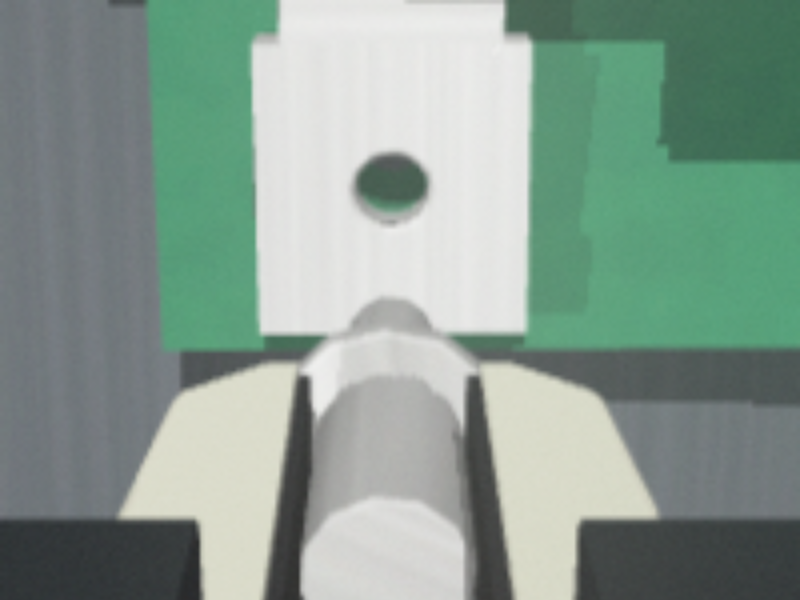

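Run:
```python
from h import *
s=read_state();T=s["tool_pos"];r=R.from_rotvec(s["orientation"])
c=camera_params("wrist"); h=ray(c,317.75,236.75,.041); print("hole",h, r.inv().apply(h-T))
z=np.load("pics/w3.npz");im=z["im"]
t=np.linspace(0,6.283,90)
def vmin(ox,h,rad): return min(pix(c,T+r.apply([ox+rad*np.cos(a),rad*np.sin(a),h]))[1] for a in t)
for ox in (-.001,-.002,-.003,-.004,-.005): print(ox,"top",vmin(ox,.160,.009),"collarU",vmin(ox,.199,.014),"tip5",vmin(ox,.235,.005),"ch",vmin(ox,.231,.006))
col=im[:,317].astype(int).mean(1); print(list(zip(range(256,320,1),col[256:320].astype(int))))
row=lambda v:print(v,[(u,int(im[v,u].mean())) for u in range(300,336)])
row(267);row(330)
```

```text
hole [ 0.56033963 -0.13390915  0.041     ] [-0.00089941  0.00081031  0.30020779]
-0.001 top 310.92650995942256 collarU 264.9054837557585 tip5 258.78246338343695 ch 259.36178739245025
-0.002 top 313.29573503508067 collarU 266.88757791171037 tip5 260.4472156028252 ch 261.0566938474391
-0.003 top 315.65660970706955 collarU 268.8640194875852 tip5 262.10799693751466 ch 262.7474826428782
-0.004 top 318.00917804459374 collarU 270.83483262918315 tip5 263.7648215780336 ch 264.4341687659217
-0.005 top 320.35348380730215 collarU 272.8000413449769 tip5 265.41770364737494 ch 266.1167671310796
[(256, np.int64(229)), (257, np.int64(229)), (258, np.int64(229)), (259, np.int64(230)), (260, np.int64(230)), (261, np.int64(230)), (262, np.int64(228)), (263, np.int64(223)), (264, np.int64(198)), (265, np.int64(172)), (266, np.int64(171)), (267, np.int64(171)), (268, np.int64(173)), (269, np.int64(172)), (270, np.int64(174)), (271, np.int64(181)), (272, np.int64(195)), (273, np.int64(216)), (274, np.int64(214)), (275, np.int64(206)), (276, np.int64(208)), (277, np.int64(209)), (278, np.int64(208)), (279, 
[... 1069 characters left out ...]
(314, 168), (315, 169), (316, 171), (317, 171), (318, 172), (319, 173), (320, 172), (321, 172), (322, 169), (323, 165), (324, 169), (325, 198), (326, 225), (327, 226), (328, 227), (329, 227), (330, 227), (331, 228), (332, 228), (333, 226), (334, 227), (335, 229)]
330 [(300, 213), (301, 214), (302, 212), (303, 213), (304, 213), (305, 213), (306, 214), (307, 212), (308, 211), (309, 213), (310, 212), (311, 211), (312, 210), (313, 210), (314, 209), (315, 210), (316, 210), (317, 210), (318, 210), (319, 211), (320, 212), (321, 212), (322, 212), (323, 212), (324, 214), (325, 213), (326, 214), (327, 212), (328, 213), (329, 213), (330, 213), (331, 210), (332, 211), (333, 212), (334, 210), (335, 210)]
```

The crop shows the hole mouth at full-image (317.8,236.8) and the pin's tip at about (317.4,264), with the pin leaning slightly. Going to just above the lug for a last check.

Request:
carry_out:
  targets:
    - {"hand": 5,"x": -0.0016,"y": 0.0002,"z": 0.03,"ax": 0,"ay": 0.02,"az": 0}
    - {"hand": 5,"x": -0.0016,"y": 0.0002,"z": 0.05,"ax": 0,"ay": 0.02,"az": 0}
    - {"hand": 5,"x": -0.0016,"y": 0.0002,"z": 0.056,"ax": 0,"ay": 0.02,"az": 0}
    - {"hand": 5,"x": -0.0016,"y": 0.0002,"z": 0.056,"ax": 0,"ay": 0.02,"az": 0}
    - {"hand": 5,"x": -0.0016,"y": 0.0002,"z": 0.056,"ax": 0,"ay": 0.02,"az": 0}

```text
t: 5.58
tool_pos: [0.5607, -0.1333, 0.2866]
orientation: [-2.197, -2.228, -0.023]
force: [0.0, 0.3, -1.0]
opening: 0.0174
gripper_force: 25.0
```

Run:
```python
from h import *
s=read_state();T=s["tool_pos"];r=R.from_rotvec(s["orientation"]);print(T,s["force"],s["orientation"])
im,d,P,c=snap("wrist","w4"); cv2.imwrite("pics/w4c.png",cv2.resize(im[215:345,225:415],(760,520),interpolation=cv2.INTER_CUBIC))
print("hole px",pix(c,[.5603,-.1339,.041]))
```

```text
[ 0.56068057 -0.13327389  0.2866053 ] [ 0.00101728  0.30892475 -0.98171931] [-2.19677931 -2.22800213 -0.02295276]
hole px (np.float64(315.2939422154699), np.float64(268.0307266970332))
```

View pics/w4c.png

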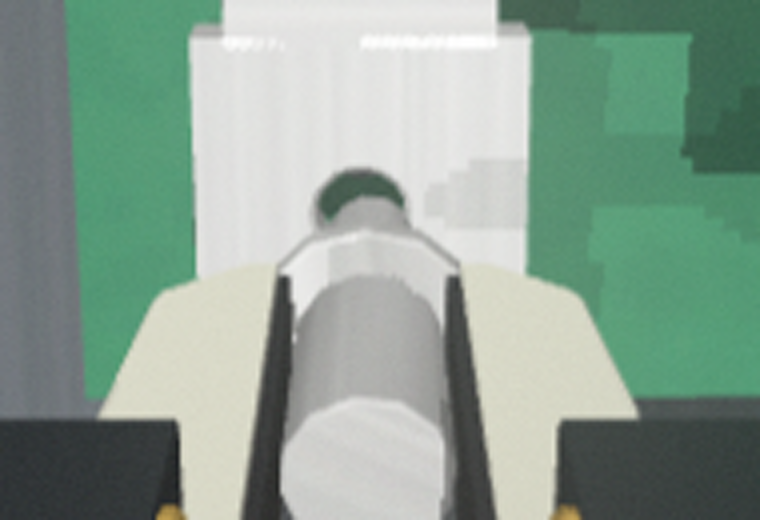

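Run:
```python
from h import *
s=read_state();T=s["tool_pos"];r=R.from_rotvec(s["orientation"]); print(T)
im=np.load("pics/w4.npz")["im"]; c=camera_params("wrist"); print(c["cx"],c["cy"])
for v in (260,262,264,266,268,270,271,272): print(v,[int(x) for x in im[v,298:336].mean(1)])
print("col",[(v,im[v,315].tolist()) for v in range(252,282,2)])
t=np.linspace(0,6.283,180)
h=lambda p,rad:np.array([pix(c,np.array(p)+[rad*np.cos(a),rad*np.sin(a),0]) for a in t])
e=h([.5603,-.1339,.041],.0068); print("hole",e.min(0),e.max(0))
for ox in (-.004,-.003,-.002):
  for L,rad in((.235,.005),(.231,.006),(.199,.014),(.194,.014),(.160,.009)):
    e=np.array([pix(c,T+r.apply([ox+rad*np.cos(a),rad*np.sin(a),L])) for a in t]); print(ox,L,e.min(0),e.max(0))
```

```text
[ 0.5607094  -0.13324108  0.28668292]
316.70373850293754 239.0225008328288
260 [226, 225, 225, 223, 222, 223, 225, 217, 184, 142, 106, 85, 79, 82, 82, 84, 82, 83, 84, 82, 83, 82, 83, 91, 116, 154, 193, 221, 224, 224, 226, 226, 224, 225, 222, 222, 220, 220]
262 [226, 226, 224, 224, 223, 219, 184, 146, 100, 83, 82, 79, 81, 83, 80, 85, 84, 81, 81, 80, 82, 83, 83, 82, 81, 82, 126, 181, 211, 223, 227, 226, 225, 221, 214, 211, 209, 208]
264 [226, 226, 224, 222, 222, 185, 150, 95, 78, 78, 83, 81, 80, 78, 82, 97, 126, 145, 140, 139, 138, 135, 134, 122, 100, 84, 84, 107, 178, 213, 226, 226, 224, 212, 209, 209, 208, 208]
266 [225, 225, 224, 224, 208, 173, 125, 88, 81, 80, 78, 78, 107, 135, 159, 165, 168, 170, 170, 170, 170, 172, 172, 172, 167, 148, 119, 111, 180, 205, 224, 226, 224, 212, 209, 208, 209, 209]
268 [226, 225, 224, 223, 197, 175, 138, 120, 92, 80, 94, 131, 158, 163, 165, 163, 169, 169, 172, 171, 172, 170, 172, 171, 167, 161, 155, 155, 172, 199, 224, 226, 223, 213, 209, 208, 207, 210]
270 [227, 225, 224, 224, 207, 185, 148, 137, 141, 134, 144, 156, 166, 164, 169, 168, 168, 170, 174,
[... 1234 characters left out ...]
59.07738611]
-0.003 0.235 [307.8444915  262.15166593] [325.25907194 278.54631677]
-0.003 0.231 [305.91325971 262.79216839] [327.16949397 282.76852122]
-0.003 0.199 [287.68627766 268.91871778] [345.20178892 322.06725169]
-0.003 0.194 [286.93340802 272.60367308] [345.91803393 326.93731821]
-0.003 0.16 [293.32995963 315.74142652] [339.2087789  356.86654183]
-0.002 0.235 [307.8341375  260.49054132] [325.26939295 276.9241462 ]
-0.002 0.231 [305.90039566 261.10102387] [327.18229957 281.1256586 ]
-0.002 0.199 [287.64581727 266.94179097] [345.24191413 320.23934104]
-0.002 0.194 [286.89083099 270.58056763] [345.9602149  325.07045232]
-0.002 0.16 [293.28955183 313.37987218] [339.2481603  354.64812921]
```

Request:
carry_out:
  targets:
    - {"hand": 5,"x": -0.0014,"y": -0.0014,"z": 0.0,"ax": 0,"ay": 0,"az": 0}
    - {"hand": 5,"x": -0.0014,"y": -0.0014,"z": 0.0,"ax": 0,"ay": 0,"az": 0}
    - {"hand": 5,"x": -0.0016,"y": -0.0014,"z": 0.008,"ax": 0,"ay": 0,"az": 0}
    - {"hand": 5,"x": -0.0017,"y": -0.0014,"z": 0.013,"ax": 0,"ay": 0,"az": 0}
    - {"hand": 5,"x": -0.0018,"y": -0.0014,"z": 0.018,"ax": 0,"ay": 0,"az": 0}
    - {"hand": 5,"x": -0.0018,"y": -0.0014,"z": 0.018,"ax": 0,"ay": 0,"az": 0}

```text
t: 6.38
tool_pos: [0.5588, -0.1346, 0.2668]
orientation: [-2.196, -2.227, -0.022]
force: [1.8, -1.4, -2.0]
opening: 0.0177
gripper_force: 25.0
```

Request:
carry_out:
  targets:
    - {"hand": 5,"x": -0.0003,"y": 0.0003,"z": 0.007,"ax": 0,"ay": 0,"az": 0}
    - {"hand": 5,"x": -0.0004,"y": 0.0003,"z": 0.014,"ax": 0,"ay": 0,"az": 0}
    - {"hand": 5,"x": -0.0005,"y": 0.0003,"z": 0.02,"ax": 0,"ay": 0,"az": 0}
    - {"hand": 5,"x": -0.0005,"y": 0.0003,"z": 0.025,"ax": 0,"ay": 0,"az": 0}
    - {"hand": 5,"x": -0.0005,"y": 0.0003,"z": 0.025,"ax": 0,"ay": 0,"az": 0}

```text
t: 7.0
tool_pos: [0.5591, -0.1346, 0.2419]
orientation: [-2.196, -2.227, -0.022]
force: [2.2, -1.1, -1.8]
opening: 0.0173
gripper_force: 25.0
```

Request:
carry_out:
  targets:
    - {"hand": 5,"x": 0,"y": 0,"z": 0.002,"ax": 0,"ay": 0,"az": 0}
    - {"hand": 5,"x": 0,"y": 0,"z": 0.002,"ax": 0,"ay": 0,"az": 0}
    - {"hand": 40,"x": 0,"y": 0,"z": 0.002,"ax": 0,"ay": 0,"az": 0}
    - {"hand": 40,"x": 0,"y": 0,"z": 0.002,"ax": 0,"ay": 0,"az": 0}
    - {"hand": 40,"x": 0,"y": 0,"z": 0.002,"ax": 0,"ay": 0,"az": 0}
    - {"hand": 40,"x": 0,"y": 0,"z": -0.05,"ax": 0,"ay": 0,"az": 0}
    - {"hand": 40,"x": 0,"y": 0,"z": -0.1,"ax": 0,"ay": 0,"az": 0}
    - {"hand": 40,"x": 0,"y": 0,"z": -0.1,"ax": 0,"ay": 0,"az": 0}

```text
t: 8.0
tool_pos: [0.5608, -0.1372, 0.3483]
orientation: [-2.202, -2.233, -0.029]
force: [-0.2, -0.7, 0.3]
opening: 0.0369
gripper_force: 0.0
```

Run:
```python
from h import *
s=read_state();print(s["tool_pos"],s["force"],s["opening"])
im,d,P,c=snap("wrist","w5"); im2,d2,P2,c2=snap("top","top2")
for Q in (P,P2):
  zz=Q[...,2]; m=(zz>.065)&(zz<.1)&(abs(Q[...,0]-.56)<.02)&(abs(Q[...,1]+.134)<.02); print("head",m.sum(),np.median(Q[m],0),Q[m].max(0))
  m=(zz>.037)&(zz<.056)&(abs(Q[...,0]-.56)<.013)&(abs(Q[...,1]+.134)<.013); print("collar z",np.median(zz[m]))
b=(abs(P2[...,2]-.08)<.02); b[:236]=0;b[246:]=0;b[:,:286]=0;b[:,337:]=0
print("bar",np.median(P2[b],0))
a=cv2.resize(im[200:360,220:420],(500,400)); b=cv2.resize(im2[150:260,235:400],(600,400)[::1])
cv2.imwrite("pics/c5.png",cv2.resize(np.hstack([a,b]),(792,288)))
goal(.5075,.0195,.18,.0143)
```

```text
[ 0.56078744 -0.1371706   0.34826257] [-0.20639686 -0.73764878  0.34984564] 0.0369134578687861
head 662 [ 0.55940741 -0.13219281  0.07956636] [ 0.56807883 -0.12503521  0.0815106 ]
collar z 0.045554901435079176
  return _methods._mean(a, axis=axis, dtype=dtype,
  ret = um.true_divide(
Traceback (most recent call last):
ValueError: zero-size array to reduction operation maximum which has no identity
```

The pin is home (collar top measured at 45.6 mm, head top at 79.6 mm; 46 and 80 expected). Now the bar.

Run:
```python
from h import *
s=read_state();print(s["q"]);goal(.507,.0195,.16,.0143)
```

```text
[-0.33494111  0.10373839  1.63078064  0.0190292   1.41257336 -0.35203053]
shift [ 0.1565 -0.0501  0.0189] turn [ 0.0013 -0.0195 -0.0003]
```

Request:
carry_out:
  targets:
    - {"hand": 45,"x": 0.06,"y": -0.02,"z": 0.0,"ax": 0,"ay": -0.01,"az": 0}
    - {"hand": 45,"x": 0.11,"y": -0.035,"z": 0.005,"ax": 0.001,"ay": -0.0195,"az": 0}
    - {"hand": 45,"x": 0.1565,"y": -0.05,"z": 0.019,"ax": 0.001,"ay": -0.0195,"az": 0}
    - {"hand": 45,"x": 0.1565,"y": -0.05,"z": 0.019,"ax": 0.001,"ay": -0.0195,"az": 0}
    - {"hand": 45,"x": 0.1565,"y": -0.05,"z": 0.019,"ax": 0.001,"ay": -0.0195,"az": 0}

```text
t: 8.72
tool_pos: [0.5067, 0.0193, 0.3254]
orientation: [-2.203, -2.236, 0.003]
force: [0.2, 0.1, -0.3]
opening: 0.0419
gripper_force: 0.0
```

Run:
```python
from h import *
s=read_state();T=s["tool_pos"];print(T,s["force"],s["opening"])
im,d,P,c=snap("wrist","w6"); 
m=(P[...,2]>.076)&(P[...,2]<.095)&(abs(P[...,0]-.507)<.011)&(abs(P[...,1]-.0195)<.045)
q=P[m]; print("bar",len(q),np.median(q,0),q.min(0),q.max(0),np.polyfit(q[:,1],q[:,0],1))
for p in ([.507,.0195,.086],[.507,-.0295,.086],[.507,.0685,.086]): print(pix(c,p))
cv2.imwrite("pics/w6.png",im); goal(.507,.0195,.078,.0143)
```

```text
[0.50672602 0.0193493  0.32537235] [ 0.24797412  0.10605798 -0.34521457] 0.04193243545119898
bar 2920 [0.50705771 0.02242638 0.0848751 ] [ 0.50049952 -0.02549067  0.07879598] [0.51381354 0.06440722 0.08775465] [-0.02027659  0.50750424]
(np.float64(318.2239130218864), np.float64(262.7885700996008))
(np.float64(316.95902752183605), np.float64(338.0671080674067))
(np.float64(319.64233569726184), np.float64(178.3724034043581))
shift [0.0006 0.0001 0.0809] turn [-0.0021 -0.0002 -0.0006]
```

View pics/w6.png

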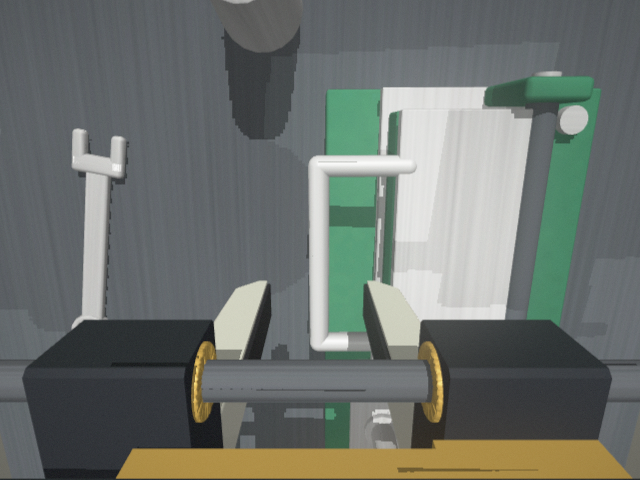

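The wrist view shows the bar vertical at column 318 from row 160 to 345, centred between the fingers; the cone at (262,20) is well clear.

Request:
carry_out:
  targets:
    - {"hand": 32,"x": 0.0005,"y": 0,"z": 0.03,"ax": 0,"ay": 0,"az": 0}
    - {"hand": 32,"x": 0.0005,"y": 0,"z": 0.06,"ax": 0,"ay": 0,"az": 0}
    - {"hand": 32,"x": 0.0005,"y": 0,"z": 0.078,"ax": 0,"ay": 0,"az": 0}
    - {"hand": 32,"x": 0.0005,"y": 0,"z": 0.078,"ax": 0,"ay": 0,"az": 0}
    - {"hand": 2,"x": 0.0005,"y": 0,"z": 0.078,"ax": 0,"ay": 0,"az": 0}
    - {"hand": 2,"x": 0.0005,"y": 0,"z": 0.078,"ax": 0,"ay": 0,"az": 0}
    - {"hand": 2,"x": 0.0005,"y": 0,"z": 0.078,"ax": 0,"ay": 0,"az": 0}
    - {"hand": 2,"x": 0.0005,"y": 0,"z": 0.078,"ax": 0,"ay": 0,"az": 0}
  newtons: 15

```text
t: 9.78
tool_pos: [0.5072, 0.02, 0.2498]
orientation: [2.206, 2.237, 0.0]
force: [-3.2, -0.2, 6.5]
opening: 0.0112
gripper_force: 15.0
```

Request:
carry_out:
  targets:
    - {"hand": 2,"x": 0,"y": 0.0006,"z": -0.012,"ax": 0,"ay": 0,"az": 0}
    - {"hand": 2,"x": 0,"y": 0.0024,"z": -0.0238,"ax": 0,"ay": 0,"az": 0}
    - {"hand": 2,"x": 0,"y": 0.0054,"z": -0.0355,"ax": 0,"ay": 0,"az": 0}
    - {"hand": 2,"x": 0,"y": 0.0095,"z": -0.0467,"ax": 0,"ay": 0,"az": 0}
    - {"hand": 2,"x": 0,"y": 0.0147,"z": -0.0575,"ax": 0,"ay": 0,"az": 0}
    - {"hand": 2,"x": 0,"y": 0.0147,"z": -0.0575,"ax": 0,"ay": 0,"az": 0}

```text
t: 10.52
tool_pos: [0.5213, 0.0202, 0.3071]
orientation: [-2.204, -2.235, 0.004]
force: [-10.0, -2.4, 2.6]
opening: 0.0114
gripper_force: 15.0
```

Run:
```python
from h import *
s=read_state();T=s["tool_pos"];print(T,s["force"],s["wrist_torque"],s["opening"])
```

```text
[0.52127658 0.02022463 0.30706593] [-9.96445778 -2.36552039  2.55877403] [-0.38589692  1.81095537 -0.00830938] 0.011350530680718913
```

Request:
carry_out:
  targets:
    - {"hand": 2,"x": 0,"y": -0.0018,"z": -0.001,"ax": 0,"ay": 0,"az": 0}
    - {"hand": 2,"x": 0,"y": -0.0018,"z": -0.001,"ax": 0,"ay": 0,"az": 0}

```text
t: 10.78
tool_pos: [0.5205, 0.0202, 0.3077]
orientation: [2.205, 2.236, 0.002]
force: [4.8, -1.4, -4.6]
opening: 0.0114
gripper_force: 15.0
```

Request:
carry_out:
  targets:
    - {"hand": 2,"x": 0,"y": 0.0068,"z": -0.0102,"ax": 0,"ay": 0,"az": 0}
    - {"hand": 2,"x": 0,"y": 0.014,"z": -0.0198,"ax": 0,"ay": 0,"az": 0}
    - {"hand": 2,"x": 0,"y": 0.0222,"z": -0.0286,"ax": 0,"ay": 0,"az": 0}
    - {"hand": 2,"x": 0,"y": 0.0222,"z": -0.0286,"ax": 0,"ay": 0,"az": 0}

```text
t: 11.28
tool_pos: [0.5423, 0.0206, 0.3381]
orientation: [-2.204, -2.236, 0.002]
force: [-11.8, -2.7, 9.8]
opening: 0.0112
gripper_force: 15.0
```

Request:
carry_out:
  targets:
    - {"hand": 2,"x": 0,"y": -0.0014,"z": -0.0012,"ax": 0,"ay": 0,"az": 0}
    - {"hand": 2,"x": 0,"y": -0.0014,"z": -0.0012,"ax": 0,"ay": 0,"az": 0}

```text
t: 11.52
tool_pos: [0.541, 0.0205, 0.3374]
orientation: [-2.205, -2.237, -0.0]
force: [0.8, -1.2, -2.0]
opening: 0.0116
gripper_force: 15.0
```

Request:
carry_out:
  targets:
    - {"hand": 2,"x": 0,"y": 0.0077,"z": -0.0076,"ax": 0,"ay": 0,"az": 0}
    - {"hand": 2,"x": 0,"y": 0.0169,"z": -0.0153,"ax": 0,"ay": 0,"az": 0}
    - {"hand": 2,"x": 0,"y": 0.0268,"z": -0.0219,"ax": 0,"ay": 0,"az": 0}
    - {"hand": 2,"x": 0,"y": 0.0268,"z": -0.0219,"ax": 0,"ay": 0,"az": 0}

```text
t: 12.02
tool_pos: [0.5686, 0.021, 0.3604]
orientation: [2.205, 2.237, 0.002]
force: [-5.7, -0.2, 8.1]
opening: 0.0117
gripper_force: 15.0
```

Request:
carry_out:
  targets:
    - {"hand": 2,"x": 0,"y": -0.0005,"z": -0.001,"ax": 0,"ay": 0,"az": 0}
    - {"hand": 2,"x": 0,"y": 0.007,"z": -0.005,"ax": 0,"ay": 0,"az": 0}
    - {"hand": 2,"x": 0,"y": 0.0148,"z": -0.009,"ax": 0,"ay": 0,"az": 0}
    - {"hand": 2,"x": 0,"y": 0.0262,"z": -0.0131,"ax": 0,"ay": 0,"az": 0}
    - {"hand": 2,"x": 0,"y": 0.0262,"z": -0.0131,"ax": 0,"ay": 0,"az": 0}

```text
t: 12.65
tool_pos: [0.5947, 0.0213, 0.3723]
orientation: [-2.206, -2.237, -0.001]
force: [-1.0, 0.4, 2.1]
opening: 0.0115
gripper_force: 15.0
```

Run:
```python
from h import *
s=read_state();T=s["tool_pos"];print(T,s["force"])
im,d,P,c=snap("scene","s3"); cv2.imwrite("pics/s3.png",im)
c=camera_params("scene")
# leaf plane: points above cheek between hinge and bar, |y-.0195|<.07
m=(P[...,2]>.10)&(P[...,2]<.155)&(abs(P[...,1]-.02)<.075)&(P[...,0]>.56)&(P[...,0]<.66)
q=P[m]; print(len(q)); A=np.polyfit(q[:,2],q[:,0],1,w=None); r=abs(q[:,0]-np.polyval(A,q[:,2])); k=r<.006; A=np.polyfit(q[k,2],q[k,0],1); print("dx/dz",A,"angle",np.pi/2+np.arctan(A[0]),k.sum())
```

```text
[0.5946532  0.0212698  0.37228148] [-0.98080873  0.42808857  2.1376047 ]
1481
dx/dz [-0.30658058  0.65710329] angle 1.273313286459664 1458
```

View pics/s3.png

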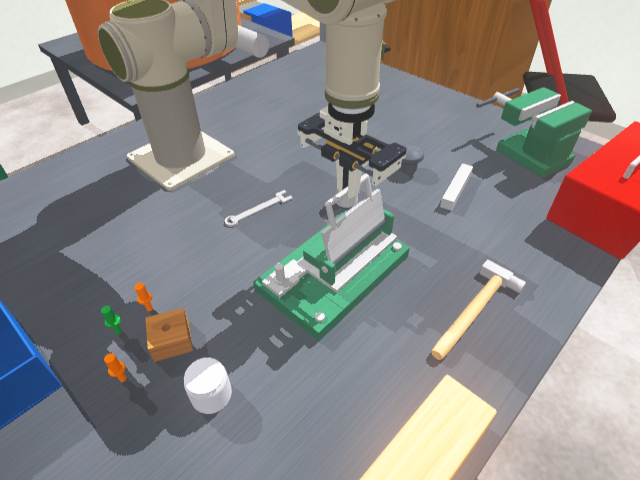

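The scene view shows the pin standing in the lug at (282,275), and the leaf held at about 1.27 rad, leaning to the robot at (350,215).

Request:
carry_out:
  targets:
    - {"hand": 2,"x": 0,"y": 0.008,"z": -0.0023,"ax": 0,"ay": 0,"az": 0}
    - {"hand": 2,"x": 0,"y": 0.016,"z": -0.0039,"ax": 0,"ay": 0,"az": 0}
    - {"hand": 2,"x": 0,"y": 0.024,"z": -0.005,"ax": 0,"ay": 0,"az": 0}
    - {"hand": 2,"x": 0,"y": 0.03,"z": -0.0055,"ax": 0,"ay": 0,"az": 0}
    - {"hand": 2,"x": 0,"y": 0.0345,"z": -0.0057,"ax": 0,"ay": 0,"az": 0}
    - {"hand": 2,"x": 0,"y": 0.0345,"z": -0.0057,"ax": 0,"ay": 0,"az": 0}
    - {"hand": 2,"x": 0,"y": 0.0345,"z": -0.0057,"ax": 0,"ay": 0,"az": 0}

```text
t: 13.58
tool_pos: [0.6282, 0.0216, 0.3773]
orientation: [-2.205, -2.236, 0.001]
force: [-0.1, -1.4, 0.5]
opening: 0.0111
gripper_force: 15.0
```

Run:
```python
from h import *
s=read_state();T=s["tool_pos"];print(T,s["force"],s["gripper_force"])
for i in range(2):
  im,d,P,c=snap("scene",f"s4{i}")
  m=(P[...,2]>.10)&(P[...,2]<.155)&(abs(P[...,1]-.02)<.075)&(P[...,0]>.58)&(P[...,0]<.67)
  q=P[m]; A=np.polyfit(q[:,2],q[:,0],1); r=abs(q[:,0]-np.polyval(A,q[:,2])); k=r<.006; A=np.polyfit(q[k,2],q[k,0],1); print("angle",np.pi/2+np.arctan(A[0]),k.sum(),len(q))
  m=(P[...,2]>.05)&(P[...,2]<.1)&(abs(P[...,0]-.56)<.025)&(abs(P[...,1]+.134)<.025); print("pin",np.median(P[m],0),P[m][:,2].max(),m.sum())
```

```text
[0.62820314 0.02159806 0.37734894] [-0.07765602 -1.41141167  0.47954654] 14.998472034931183
angle 1.5735299008344525 930 934
pin [ 0.5634791  -0.13863639  0.07337581] 0.08235213701977806 136
angle 1.569074922283438 933 941
pin [ 0.56394965 -0.13848479  0.0736323 ] 0.08326768400459894 137
```

Request:
carry_out:
  targets:
    - {"hand": 2,"x": 0,"y": 0,"z": 0,"ax": 0,"ay": 0,"az": 0}
    - {"hand": 2,"x": 0,"y": 0,"z": 0,"ax": 0,"ay": 0,"az": 0}
    - {"hand": 2,"x": 0,"y": 0,"z": 0,"ax": 0,"ay": 0,"az": 0}
    - {"hand": 2,"x": 0,"y": 0,"z": 0,"ax": 0,"ay": 0,"az": 0}

```text
t: 14.18
tool_pos: [0.6282, 0.0216, 0.3774]
orientation: [-2.205, -2.236, 0.001]
force: [-1.0, -2.4, 0.0]
opening: 0.0115
gripper_force: 15.0
```

```bash
python3 -c "
from plant import robot
print(robot.close_job())"
```

```text
the job is handed in; nothing more can be done
None
```

I handed the job in at about 14 s, with the pin home in the lug and let go and the leaf held upright (measured about 1.57 rad, grip 15 N); the hand-in gave back no verdict.

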